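# Tip a microplate over onto the drying board

## Task

Without picking it up, turn the washed microplate over onto the drying board: push it with the fingertips across the bench until its far long side lies squarely against the board's front edge, then keep pushing its near side up so that it tips about that edge, stands on end and falls over. It must end lying flat on the board, wells down, and nothing else may be disturbed.

Things in the scene. Friction and masses are not known exactly. Their poses are not given: they have to be found in the camera images.
- plate: The washed 96-well microplate to turn over: flat, rigid, white, 85.5 mm (own x) by 127.8 mm (own y) by 14.4 mm thick, 55 to 100 g, plain square edges. Origin: centre of the plain underside; own z points out of the face with 12 x 8 small grey wells, up at the start. Starts on the bench 10 to 40 mm short of the board's front edge, own +x towards the board, long side parallel to the edge within 0.15 rad.
- plate_far (a point): Middle of the plate's long side face that looks towards the board at the start (+x face), at half thickness: 42.75 mm along +x from the plate's centre line.
- plate_near (a point): Middle of the plate's opposite long side face, the one on the robot's side at the start (-x face), at half thickness: 42.75 mm along -x from the centre line. A fingertip pressed on this face above the step's height with some 5 to 10 N, while the far face bears on the step, holds by friction and carries the side up as it rises. Balance is passed some 10 degrees beyond upright.
- plate_mid (a point): Centre of the plate's volume.
- board: The drying board: fixed grey slab on the bench, 160 mm deep (own x, away from the robot) by 450 mm wide (own y) by 7 mm thick, with a 30 mm high, 8 mm thick lip along the back. Origin: centre of its underside. Its front edge, a straight upright 7 mm step on the robot's side, is the stop that the plate tips over. The middle 170 mm of its width are free for the plate.
- board_edge (a point): Middle of the board's front edge, on its top corner (7 mm above the bench); axes as the board's, so +x points onto the board.
- dry_plate: A second microplate of the same size, already lying wells down on the board, its long side across the step, to one side of the free middle. Leave alone. Origin: centre of its lower face.
- tip_box: Box of pipette tips, 115 x 80 x 49 mm, standing on the board on the other side of the free middle. Leave alone. Origin: centre of its underside.
- dishes: Stack of two petri dishes, 62 mm across, 28 mm high, on the bench beside the plate (which side varies), its centre 140 to 180 mm from the board's middle line. Leave alone. Origin: centre of the underside.
- jar: Small capped jar, 48 mm across, 60 mm high, on the bench on the other side of the plate. Leave alone. Origin: centre of the underside.
- reagent: Amber reagent bottle, 60 mm across, 130 mm high, off to the left. Leave alone. Origin: centre of the underside.
- beaker: Glass beaker, 70 mm across, 90 mm high, off to the right. Leave alone. Origin: centre of the underside.
There are look-alikes about, which are no part of the job. What is shaped like the plate but yellow is not meant.

How it is judged:
By the outcome, as a careful person would: the job done as asked, in the order asked, and still so for the second after the job is handed in, with the robot touching nothing.
It also fails if it takes over 51 s, if anything falls off the work surface, if the arm or the gripper's body presses on something with over 40 N, if the wrist force passes 120 N, or if a joint passes its speed limit or range.

## Robot

A 6-joint arm with a two-finger parallel gripper is mounted at the origin on the work surface. World frame = base frame: x ahead of the robot, y to its left, z up, the work surface at z = 0. Lengths are in m, angles in degrees, forces in N, time in s.
With the tool pointing down it reaches from about 0.35 to 0.875 m from the base axis. Payload 4.2 kg.
Tool frame: the origin (TCP) lies on the centre line of the jaws, within the pads' length; the fingertips stand bot.tcp_to_tips ahead of it and the grasp point (between the pads) is the TCP (bot.tcp_to_tips is the distance from the TCP to the fingertips, in m); z points along the fingers, y is the line along which they close (so a half turn about z gives the same grasp; the last joint's range is limited). The gripper opens to 87 mm and grips with 3 to 60 N. Pads are 19 mm wide; open, the fingers measure 117 mm over their backs; the gripper's body (75 mm by 190 mm) begins 51 mm behind the grasp point.
Start: joints at [80.65, 22.042, 0.453, 0, -68.411, -14.817], TCP at [0.256, 0.57, 0.242] pointing down, gripper open.
Joint ranges: [-179.83, 179.83], [-69.29, 118.12], [-61.27, 80.66], [-181.25, 117.63], [-171.15, -9.14], [-177.46, 177.46]. Speed limits (degrees/s): [159.86, 159.86, 180, 180, 180, 180].

## Interface

Orientations are given as [roll, pitch, yaw] about the fixed x, y, z axes, in that order (R = Rz(yaw) Ry(pitch) Rx(roll)).
In Python, from bench import status, vision, workorder, bot gives the robot as it stands.
- The arm moves only by the tool apply_moves, never from a script. Its arguments are lists of equal length, an entry for each row: "dp": the shift along the world's x, y, z in units of 60 mm (1.0 is 60 mm), a list of three; "angular": the turn, a rotation vector about the world's x, y, z in degrees, a list of three; "hand": the opening, from 0 (shut) to 1 (fully open). In form: {"dp": [[x, y, z], ...], "angular": [[ax, ay, az], ...], "hand": [hand, ...]}. A call has 1 to 10 rows; each row shifts and turns the commanded pose from where the row before left it; what a row does not reach is not made up. A row lasts 1/8 s, in which the tool goes at most 62.5 mm and 10.7 degrees, less where a joint would pass 70% of its speed; a pose out of reach is approached as far as the arm can. A call is refused whole if a number of a shift passes 1 or a number of a turn 10.7, either way. A call with a gripper value outside its range is refused whole. The fingers move at their own pace and stop on an object; "squeeze" is the grip in N (left out, the last holds). Time passes only in rows, so rows that do not move let the fingers close. It gives the time, the measured TCP pose, the force, the opening and the grip force at its end, in the units of the state.
- status.read_state(): the state, without advancing time (a new reading comes with each control period).
- vision.camera(name): name is "scene" or "top" or "wrist"; returns a dict with "img" (420x560x3 uint8, red, green, blue), "K" (3x3 intrinsics, pixels), "T" (4x4, takes a point from camera to world coordinates). Camera axes: x right, y down, z forward; pixel columns grow to the right and rows downward; lengths in m; the calibration is good to about 2 mm. The wrist camera is an equidistant fisheye: a pixel r from the principal point sees the ray r / f radians off the axis. A picture is of the moment at which its call begins. There is no depth.
- workorder.finish_job(): hands the job in; it is judged then, once.
The state is a dict: "time": time; "qpos": joint angles; "joint_velocities": joint speeds; "joint_efforts": joint torques, N m; "position": TCP position; "ee_rot": TCP orientation; "contact_force": force on the tool from outside, world axes, zero at the start; "moment": the same for the moment, N m; "grip_width": opening from 0.0 (shut) to 1.0 (fully open); "finger_force": force on a finger pad.
Only numpy, scipy, OpenCV 4.12 (cv2) and the standard library are available. Lean on these libraries where they do the work, as an engineer would, in place of code of your own. Each camera call takes 0.05 s, during which the arm holds its last target. There are 200 camera calls.

## Working session

There is one attempt and no reset: what is moved stays moved. The work goes in short steps, Python scripts to look and compute and a tool call to move; the robot and the scene stay as the last step left them, time stands still between calls to the robot, and variables do not carry over. Pictures are saved under pics/ and viewed, at most 10 in all, crops included, and the job is handed in when it is done.

Besides the shell and the picture viewer there is one more tool, called after "Request:" in YAML: its name, and indented under it one key for each argument. apply_moves: Moves the arm, as the interface text tells. Its arguments: {"type":"object","properties":{"dp":{"type":"array","items":{"type":"array","items":{"type":"number"}}},"angular":{"type":"array","items":{"type":"array","items":{"type":"number"}}},"hand":{"type":"array","items":{"type":"number"}},"squeeze":{"type":"number"}},"required":["dp","angular","hand"]}

```bash
mkdir -p pics
python3 - <<'E'
from bench import status, vision, bot
import cv2,numpy as np
for n in("scene","top"):
    c=vision.camera(n); cv2.imwrite(f"pics/{n}0.png",c["img"][:,:,::-1]); np.savez(f"{n}0.npz",**c); print(n,c["K"].round(1).tolist(),c["T"].round(3).tolist())
print(status.read_state(),bot.tcp_to_tips)
E
```

```text
scene [[440.1, 0.0, 293.3], [0.0, 440.1, 203.8], [0.0, 0.0, 1.0]] [[-0.728, 0.531, -0.433, 1.079], [0.685, 0.567, -0.457, 0.576], [0.003, -0.63, -0.777, 1.0], [0.0, 0.0, 0.0, 1.0]]
top [[423.6, 0.0, 276.2], [0.0, 423.6, 209.0], [0.0, 0.0, 1.0]] [[0.022, -0.981, 0.192, 0.346], [-1.0, -0.026, -0.017, 0.018], [0.022, -0.192, -0.981, 1.119], [0.0, 0.0, 0.0, 1.0]]
{'time': 0.1, 'qpos': array([ 8.06507990e+01,  2.20851867e+01,  3.87277838e-01, -2.29059133e-02,
       -6.84143101e+01, -1.48167107e+01]), 'joint_velocities': array([-0.02826761, -0.0575898 ,  0.16001027,  0.13430167, -0.00323462,
       -0.05004226]), 'joint_efforts': array([-5.82140297e-05, -3.91690850e+01,  1.87934268e+01,  4.23190176e+00,
        1.34454720e-02, -7.32713875e-05]), 'position': array([0.25564704, 0.56975912, 0.24058529]), 'ee_rot': array([ 1.79886068e+02, -8.12262114e-03, -2.41743514e+01]), 'contact_force': array([ 0.24292585, -0.17522339,  0.05498967]), 'moment': array([0.00761269, 0.01525754, 0.00573591]), 'finger_force': 0.0, 'grip_width': 0.9997945575683638} 0.019
```

View pics/top0.png

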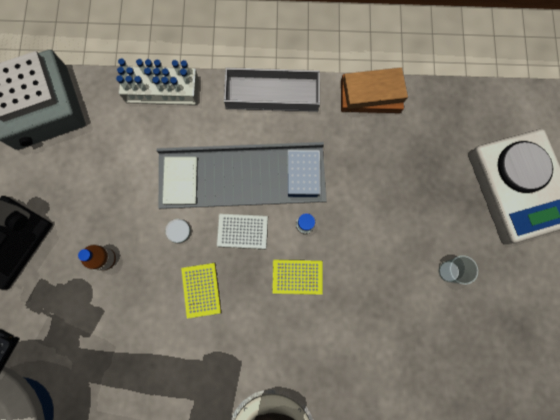

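View pics/scene0.png

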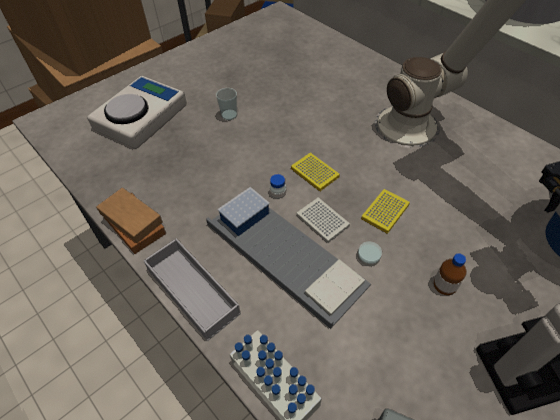

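The top view shows the plate at about (242,231), the board's front edge from (159,208) to (326,201), the dishes at (178,231), the jar at (306,223), and yellow decoys at (201,290) and (297,277). The scene view shows the same layout. Next I measure these.

```bash
cat > h.py <<'E'
import numpy as np,cv2
def cast(c,uv,z):
    uv=np.atleast_2d(np.float64(uv)); K,T=c["K"],c["T"]
    d=np.c_[(uv-K[:2,2])/K[0,0],np.ones(len(uv))]@T[:3,:3].T
    o=T[:3,3]; return o+d*((z-o[2])/d[:,2])[:,None]
def proj(c,P):
    p=(np.atleast_2d(P)-c["T"][:3,3])@c["T"][:3,:3]; return p[:,:2]/p[:,2:]*c["K"][0,0]+c["K"][:2,2]
def blob(m,seed):
    n,l,s,ce=cv2.connectedComponentsWithStats(cv2.morphologyEx(m.astype(np.uint8),cv2.MORPH_CLOSE,np.ones((5,5))))
    k=min(range(1,n),key=lambda i:np.hypot(*(ce[i]-seed))+(1e3 if s[i,4]<150 else 0))
    return max(cv2.findContours((l==k).astype(np.uint8),0,1)[0],key=cv2.contourArea)
E
python3 - <<'E'
from h import *
for n,sp in(("top",(242,231)),("scene",(323,219))):
    c=dict(np.load(n+"0.npz")); im=c["img"].astype(int)
    white=(im.min(2)>125)&(im.max(2)-im.min(2)<40)
    b=blob(white,sp); 
    w=cast(c,b[:,0,:],0.0144); r=cv2.minAreaRect(np.float32(w[:,:2]*1000)); print(n,"plate",r,cv2.boxPoints(r).round(0).tolist())
    v=im.mean(2)
    if n=="top":
        # front edge: subpixel gradient along columns
        L=[]
        for u in range(170,315,4):
            g=cv2.GaussianBlur(v.astype(np.float32),(3,3),0)[195:216,u]; d=np.diff(g); L.append((u,195.5+int(np.argmax(np.abs(d))),d[np.argmax(np.abs(d))]))
        L=np.array(L); print(L[:,1:].round(0).tolist())
        W=cast(c,L[:,:2],0.007); f=cv2.fitLine(np.float32(W[:,:2]),cv2.DIST_HUBER,0,.01,.01).ravel(); print("edge",f, np.degrees(np.arctan(f[0]/f[1])))
    for nm,p,z in(("jar",(306,223),.06),("dish",(178,231),.028),("yel1",(297,277),.0144),("yel2",(201,290),.0144),("dry",(180,180),.021),("tip",(304,172),.056)):
        if n=="top": print(nm,cast(c,p,z).round(3))
    if n=="top": print("board corners",cast(c,[(159,208),(326,201)],.007).round(3).tolist())
    x,y=sp; cr=c["img"][max(0,y-70):y+60,max(0,x-110):x+110,::-1]; cv2.imwrite(f"pics/{n}0c.png",cv2.resize(cr,None,fx=3.6,fy=3.6,interpolation=2))
E
```

```text
top plate ((506.3273620605469, 75.84928131103516), (158.13973999023438, 98.92623901367188), 87.56902313232422) [[454.0, -1.0], [552.0, -5.0], [559.0, 153.0], [460.0, 157.0]]
[[204.0, -37.0], [204.0, -36.0], [204.0, -36.0], [204.0, -36.0], [202.0, -37.0], [202.0, -37.0], [202.0, -29.0], [208.0, 15.0], [208.0, 15.0], [208.0, 13.0], [208.0, 11.0], [206.0, 13.0], [206.0, 14.0], [214.0, 21.0], [214.0, 24.0], [214.0, 24.0], [214.0, 23.0], [214.0, 24.0], [214.0, 26.0], [214.0, 27.0], [214.0, 29.0], [214.0, 24.0], [214.0, 23.0], [214.0, 18.0], [214.0, 12.0], [204.0, 12.0], [204.0, 16.0], [204.0, 13.0], [204.0, 11.0], [204.0, 13.0], [196.0, 31.0], [196.0, 30.0], [196.0, 30.0], [196.0, 30.0], [196.0, 29.0], [196.0, 29.0], [196.0, 29.0]]
edge [ 0.06473644 -0.9979024   0.570265    0.10567589] -3.71172
jar [[ 0.519 -0.076  0.06 ]]
dish [[0.495 0.252 0.028]]
yel1 [[ 0.385 -0.058  0.014]]
yel2 [[0.347 0.187 0.014]]
dry [[0.633 0.258 0.021]]
tip [[ 0.654 -0.07   0.056]]
board corners [[0.558, 0.311, 0.007], [0.589, -0.134, 0.007]]
scene plate ((503.64508056640625, 88.1338119506836), (129.1092529296875, 85.95053100585938), 88.58474731445312) [[459.0, 25.0], [545.0, 23.0], [548.0, 152.0], [462.0, 154.0]]
```

View pics/top0c.png

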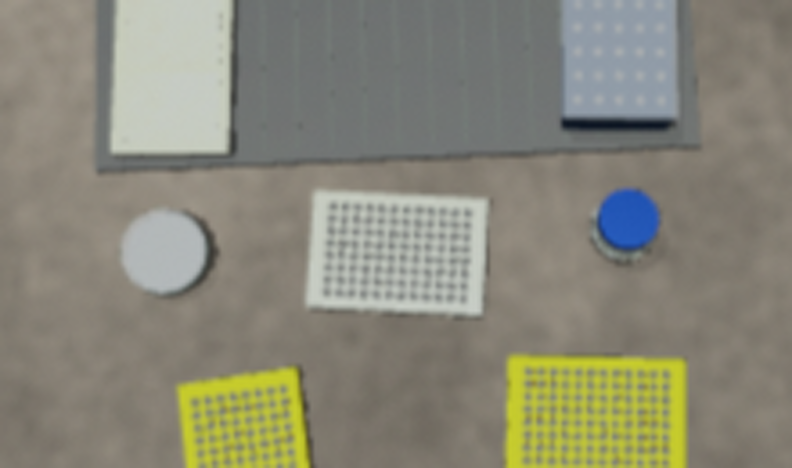

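The enlarged crop (3.6x, origin at pixel (132,161)) shows the plate corners at (315,190), (489,198), (482,317) and (306,306). The board's front edge runs from (97,171) to (700,146). The plate is tilted the opposite way to the board.

Run:
```python
from h import *
c=dict(np.load("top0.npz"))
P=lambda L:(np.array(L,float)+.5)/3.6-.5+np.array([132,161])
w=cast(c,P([(315,190),(489,198),(482,317),(306,306)]),.0144)[:,:2]*1000
print(w.round(1).tolist(),"c",w.mean(0), "sides",[np.linalg.norm(w[i]-w[(i+1)%4]).round(1) for i in range(4)])
d=w[0]-w[1];d2=w[3]-w[2];print("plate ang",[np.degrees(np.arctan2(-q[0],q[1])) for q in(d,d2)])
e=cast(c,P([(97,171),(700,146)]),.007)[:,:2]*1000; q=e[0]-e[1]; th=np.arctan2(-q[0],q[1])
print("edge",e.round(1).tolist(),np.linalg.norm(q),"ang",np.degrees(th),"mid",e.mean(0))
n=np.array([np.cos(th),np.sin(th)]);t=np.array([-n[1],n[0]]); m=e.mean(0)
print("n",n); 
for nm,p in zip("far+y far-y near-y near+y".split(),w): print(nm,"n",(p-m)@n,"t",(p-m)@t)
for nm,p,z in(("jar",[(628,218)],.06),("dish",[(166,251)],.028),("dryR",[(232,154)],.021),("tipL",[(562,120)],.056)):
    p=cast(c,P(p),z)[0,:2]*1000;print(nm,p.round(0),((p-m)@n).round(0),((p-m)@t).round(0))
s=dict(np.load("scene0.npz"))
print(proj(s,np.r_[np.c_[w/1e3,[.0144]*4],np.c_[e/1e3,[.007]*2]]).round(0).tolist())
```

```text
[[546.4, 150.2], [543.8, 22.3], [456.1, 25.1], [461.0, 152.6]] c [501.80453064  87.53277582] sides [np.float64(127.9), np.float64(87.7), np.float64(127.6), np.float64(85.5)]
plate ang [np.float64(-1.190195586270563), np.float64(-2.192470347025923)]
edge [[557.9, 312.4], [588.7, -134.4]] 447.81654641397347 ang 3.9458400397873463 mid [573.2579345   88.99377198]
n [0.99762954 0.06881348]
far+y n -22.559649839732085 t 62.89483953851405
far-y n -34.01280732618376 t -64.53008917644908
near-y n -121.30640335682584 t -55.711149660805944
near+y n -107.65939098947756 t 71.18409586887233
jar [524. -76.] -61.0 -161.0
dish [497. 253.] -65.0 169.0
dryR [570. 211.] 6.0 122.0
tipL [594. -29.] 13.0 -119.0
[[328.0, 239.0], [296.0, 212.0], [318.0, 196.0], [350.0, 223.0], [371.0, 282.0], [249.0, 191.0]]
```

View pics/scene0c.png

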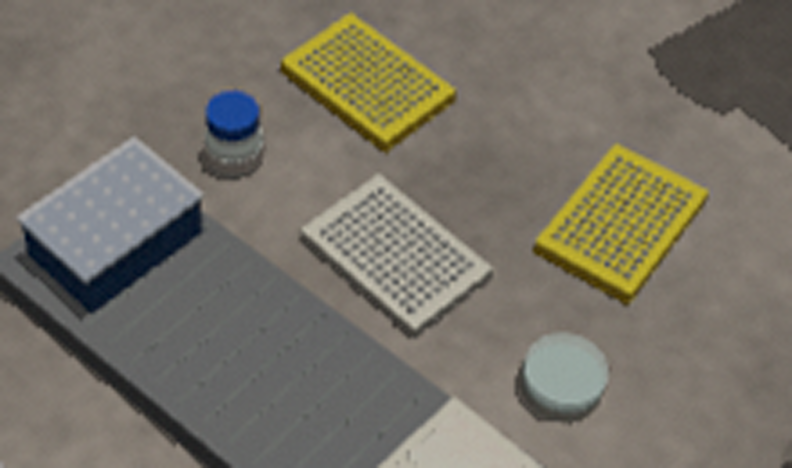

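The views agree to about 2 mm: the plate's near side is 108–121 mm short of the edge, the edge normal is at 3.9°, and the middle lane is clear. I'll move behind the plate with the jaws open and the closing axis parallel to the edge.

Request:
apply_moves:
  dp:
    - [0.29, -0.8, 0]
    - [0.29, -0.81, 0]
    - [0.29, -0.81, 0]
    - [0.29, -0.81, 0]
    - [0.29, -0.81, 0]
    - [0.29, -0.81, 0]
    - [0.29, -0.81, 0]
    - [0.29, -0.81, 0]
    - [0.29, -0.81, 0]
    - [0.3, -0.81, 0]
  angular:
    - [0, 0, 2.8]
    - [0, 0, 2.8]
    - [0, 0, 2.8]
    - [0, 0, 2.8]
    - [0, 0, 2.8]
    - [0, 0, 2.8]
    - [0, 0, 2.8]
    - [0, 0, 2.8]
    - [0, 0, 2.8]
    - [0, 0, 2.9]
  hand: [1, 1, 1, 1, 1, 1, 1, 1, 1, 1]

```text
time: 1.35
position: [0.4305, 0.0831, 0.2415]
ee_rot: [-180.0, 0.0, 4.0]
contact_force: [2.0, 0.5, 0.7]
grip_width: 1.0
finger_force: 0.0
```

Request:
apply_moves:
  dp:
    - [0, 0, -0.5]
    - [0, 0, -0.6]
    - [0, 0, -0.6]
    - [0, 0, -0.6]
    - [0, 0, -0.5]
    - [0, 0, -0.2]
    - [0, 0, 0]
  angular:
    - [0, 0, 0]
    - [0, 0, 0]
    - [0, 0, 0]
    - [0, 0, 0]
    - [0, 0, 0]
    - [0, 0, 0]
    - [0, 0, 0]
  hand: [1, 1, 1, 1, 1, 1, 1]

```text
time: 2.22
position: [0.4303, 0.0847, 0.0612]
ee_rot: [180.0, 0.1, 3.9]
contact_force: [0.1, -0.4, 0.3]
grip_width: 1.0
finger_force: 0.0
```

Run:
```python
from h import *
from bench import vision,status
s=vision.camera("scene"); w=vision.camera("wrist")
im=cv2.resize(s["img"][120:300,210:450],None,fx=2.2,fy=2.2,interpolation=2)
w2=cv2.resize(w["img"],(528,396))
pic=np.vstack([w2[:200],np.zeros((4,528,3),np.uint8),im]); cv2.imwrite("pics/a.png",pic[:600,:,::-1])
cv2.imwrite("pics/w1.png",w["img"][:,:,::-1]); print(status.read_state()["position"],w["K"],w["T"].round(3))
```

```text
[0.431171   0.0852176  0.06239079] [[325.1922621    0.         278.47250665]
 [  0.         325.1922621  211.11880741]
 [  0.           0.           1.        ]] [[ 0.069 -0.961 -0.268  0.503]
 [-0.998 -0.067 -0.018  0.09 ]
 [-0.001  0.268 -0.963  0.205]
 [ 0.     0.     0.     1.   ]]
```

View pics/w1.png

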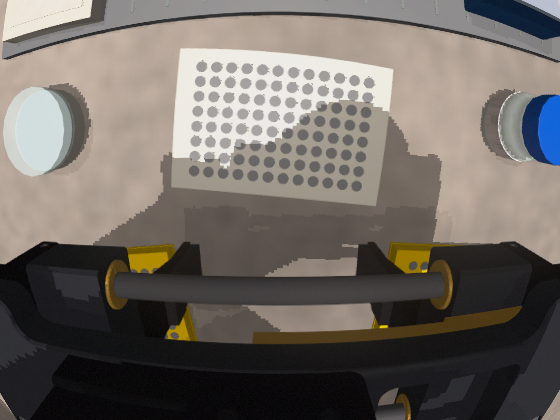

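The wrist view shows the plate clear ahead, with corners at (181,48), (393,69), (377,206) and (171,187). The yellow decoys sit behind and beside the fingers, at about (150,258) and (410,258). I'll check those clearances before descending.

```bash
cat >> h.py <<'E'
M=np.array([573.26,88.99]); N=np.array([.99763,.06881]); TT=np.array([-.06881,.99763])
def nt(p): p=np.atleast_2d(p)[:,:2]*1000-M; return np.c_[p@N,p@TT].round(1)
def fcast(c,uv,z):
    uv=np.atleast_2d(np.float64(uv))-c["K"][:2,2]; r=np.hypot(*uv.T); a=r/c["K"][0,0]
    d=np.c_[uv/r[:,None]*np.sin(a)[:,None],np.cos(a)]@c["T"][:3,:3].T; o=c["T"][:3,3]
    return o+d*((z-o[2])/d[:,2])[:,None]
E
python3 - <<'E'
from h import *
from bench import vision
c=dict(np.load("top0.npz")); im=c["img"].astype(int); y=((im[:,:,0]>120)&(im[:,:,2]<100)&(im[:,:,1]>120)).astype(np.uint8)
for s in((297,277),(201,290)):
    b=blob(y,s); r=cv2.boxPoints(cv2.minAreaRect(np.float32(cast(c,b[:,0],.0144)[:,:2]))); print(nt(r).tolist())
w=vision.camera("wrist"); P=fcast(w,[(181,48),(393,69),(377,206),(171,187)],.0144); print("plate",nt(P).tolist(),[np.linalg.norm(P[i]-P[i-1]).round(4) for i in range(4)])
E0=fcast(w,[(12,58),(90,34),(280,14.5),(440,25),(545,47)],.007);print("edge",nt(E0).tolist())
print("tool",nt([.4307,.085]))
E
```

```text
[[-237.9, -67.2], [-244.0, -197.2], [-154.8, -201.4], [-148.7, -71.4]]
[[-288.9, 151.9], [-279.7, 65.1], [-149.0, 78.9], [-158.2, 165.7]]
plate [[-21.4, 64.7], [-33.7, -62.5], [-119.1, -55.3], [-107.0, 73.3]] [np.float64(0.086), np.float64(0.1278), np.float64(0.0857), np.float64(0.1292)]
edge [[-0.7, 214.6], [0.7, 135.0], [-0.4, 5.6], [3.1, -100.2], [8.8, -201.8]]
tool [[-142.5    5.8]]
```

The wrist view agrees to about 2 mm and the clearances are fine. Next I lower the tips to about 9.5 mm and push.

Request:
apply_moves:
  dp:
    - [0, 0, -0.3]
    - [0, 0, -0.25]
    - [0, 0, 0]
    - [0.1, 0.007, 0]
    - [0.1, 0.007, 0]
    - [0.08, 0.005, 0]
    - [0.06, 0.004, 0]
    - [0.06, 0.004, 0]
    - [0.06, 0.004, 0]
    - [0.06, 0.004, 0]
  angular:
    - [0, 0, 0]
    - [0, 0, 0]
    - [0, 0, 0]
    - [0, 0, 0]
    - [0, 0, 0]
    - [0, 0, 0]
    - [0, 0, 0]
    - [0, 0, 0]
    - [0, 0, 0]
    - [0, 0, 0]
  hand: [1, 1, 1, 1, 1, 1, 1, 1, 1, 1]

```text
time: 3.62
position: [0.4618, 0.0869, 0.0285]
ee_rot: [180.0, 0.0, 3.9]
contact_force: [-0.5, -0.2, -0.8]
grip_width: 0.996
finger_force: 0.2
```

Run:
```python
from h import *
from bench import vision,status
w=vision.camera("wrist");s=status.read_state();print(nt(s["position"]),s["position"],s["contact_force"],s["ee_rot"])
cv2.imwrite("pics/w2.png",w["img"][:,:,::-1])
```

```text
[[-110.7    5.8]] [0.46243075 0.08715233 0.02856432] [-0.13838121  0.56079307  0.03440528] [-1.79989852e+02 -3.97565500e-02  3.94551995e+00]
```

View pics/w2.png

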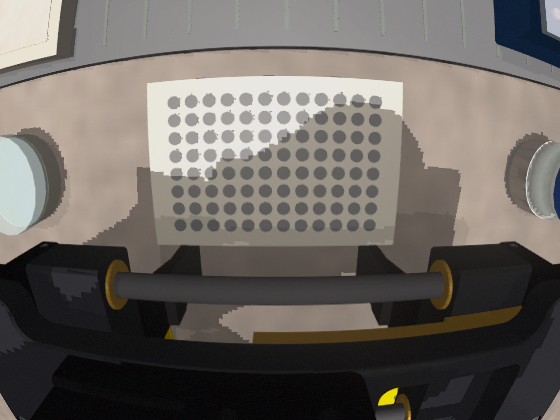

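The plate is now square to the fingers: its far side runs (147,83)–(403,83) and its near side (157,244)–(393,244), with both fingertips behind it. The remaining gap is about 15 mm.

Request:
apply_moves:
  dp:
    - [0.05, 0.0035, 0]
    - [0.05, 0.0035, 0]
    - [0.05, 0.0035, 0]
    - [0.04, 0.003, 0]
    - [0.03, 0.002, 0]
    - [0.02, 0.0014, 0]
    - [0, 0, 0]
  angular:
    - [0, 0, 0]
    - [0, 0, 0]
    - [0, 0, 0]
    - [0, 0, 0]
    - [0, 0, 0]
    - [0, 0, 0]
    - [0, 0, 0]
  hand: [1, 1, 1, 1, 1, 1, 1]

```text
time: 4.55
position: [0.4763, 0.088, 0.0286]
ee_rot: [-180.0, -0.0, 3.9]
contact_force: [-0.6, -0.1, 0.5]
grip_width: 1.0
finger_force: 0.0
```

Request:
apply_moves:
  dp:
    - [0.015, 0.001, 0]
    - [0.015, 0.001, 0]
    - [0.015, 0.001, 0]
    - [0, 0, 0]
  angular:
    - [0, 0, 0]
    - [0, 0, 0]
    - [0, 0, 0]
    - [0, 0, 0]
  hand: [1, 1, 1, 1]

```text
time: 5.05
position: [0.4786, 0.088, 0.0285]
ee_rot: [180.0, 0.0, 3.9]
contact_force: [-1.1, -0.0, 0.6]
grip_width: 1.0
finger_force: 0.6
```

Request:
apply_moves:
  dp:
    - [0.015, 0.001, 0]
    - [0.015, 0.001, 0]
    - [0, 0, 0]
  angular:
    - [0, 0, 0]
    - [0, 0, 0]
    - [0, 0, 0]
  hand: [1, 1, 1]

```text
time: 5.42
position: [0.4788, 0.0878, 0.0282]
ee_rot: [179.9, 0.2, 3.9]
contact_force: [-5.5, 1.0, 3.7]
grip_width: 1.0
finger_force: 2.9
```

Run:
```python
from h import *
from bench import vision,status
w=vision.camera("wrist");s=status.read_state();print(nt(s["position"]),s["position"],s["contact_force"],s["moment"],s["ee_rot"])
cv2.imwrite("pics/w3.png",cv2.resize(w["img"][60:260,120:440],None,fx=2.4,fy=2.4,interpolation=2)[:,:,::-1])
```

```text
[[-94.3   5.3]] [0.47878108 0.08779263 0.0282406 ] [-5.61674223  0.77214767  3.05470878] [0.56252568 1.68290205 0.04286191] [179.9448629    0.211418     3.91045097]
```

View pics/w3.png

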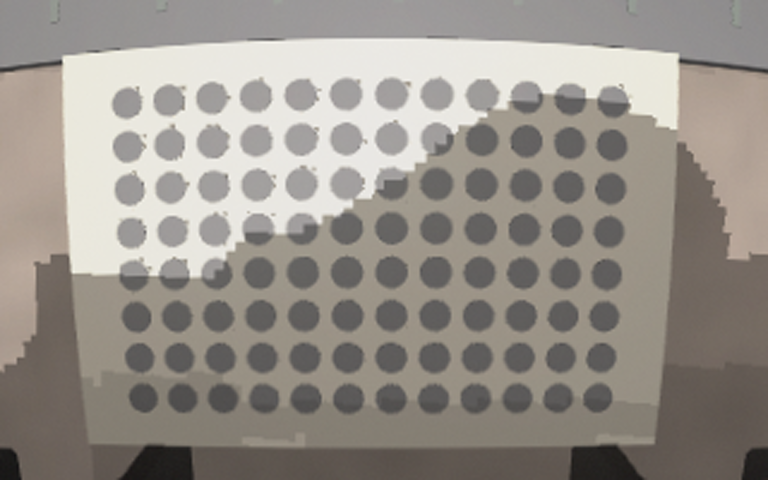

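The plate's far side lies flush along the whole board edge: the plate's top edge runs (63,57)–(679,53) on the board line. Both fingertips are at the near side with about 5.6 N. Now I start the tip along an arc about the edge.

Request:
apply_moves:
  dp:
    - [0.008, 0.0006, 0.049]
    - [0.006, 0.0004, 0.048]
    - [0.006, 0.0004, 0.048]
    - [0.007, 0.0005, 0.048]
    - [0, 0, 0]
  angular:
    - [0, 0, 0]
    - [0, 0, 0]
    - [0, 0, 0]
    - [0, 0, 0]
    - [0, 0, 0]
  hand: [1, 1, 1, 1, 1]

```text
time: 6.1
position: [0.4802, 0.0878, 0.0396]
ee_rot: [179.9, 0.2, 3.9]
contact_force: [-5.6, 1.9, 0.6]
grip_width: 0.999
finger_force: 2.4
```

Run:
```python
from h import *
from bench import vision,status
s=status.read_state();print(nt(s["position"]),s["position"],s["contact_force"])
c=vision.camera("scene"); cv2.imwrite("pics/s4.png",cv2.resize(c["img"][150:270,260:400],None,fx=4,fy=4,interpolation=2)[:,:,::-1])
```

```text
[[-92.9   5.2]] [0.48021556 0.08779422 0.03955707] [-5.56916943  1.92928464  0.61283586]
```

View pics/s4.png

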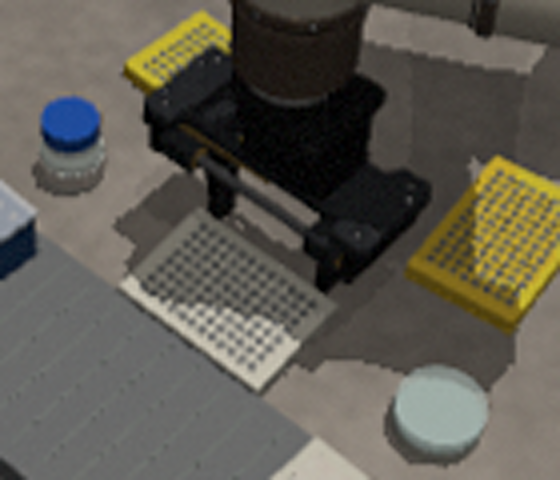

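In the scene view the near side has come up with the fingertips (right-hand near corner at about (335,307)). The tips are at 20 mm and still carry 5.6 N, so the plate is rising. I continue the arc.

Request:
apply_moves:
  dp:
    - [0.011, 0.0008, 0.047]
    - [0.011, 0.0008, 0.047]
    - [0.014, 0.001, 0.046]
    - [0.014, 0.001, 0.046]
    - [0.017, 0.0012, 0.045]
    - [0.017, 0.0012, 0.045]
    - [0.021, 0.0014, 0.044]
    - [0.021, 0.0014, 0.044]
  angular:
    - [0, 0, 0]
    - [0, 0, 0]
    - [0, 0, 0]
    - [0, 0, 0]
    - [0, 0, 0]
    - [0, 0, 0]
    - [0, 0, 0]
    - [0, 0, 0]
  hand: [1, 1, 1, 1, 1, 1, 1, 1]

```text
time: 7.15
position: [0.4873, 0.0882, 0.0614]
ee_rot: [179.9, 0.3, 3.9]
contact_force: [-6.8, 1.2, 2.9]
grip_width: 1.0
finger_force: 3.5
```

Request:
apply_moves:
  dp:
    - [0.0225, 0.0016, 0.043]
    - [0.0225, 0.0016, 0.043]
    - [0.0255, 0.0018, 0.0415]
    - [0.0255, 0.0018, 0.0415]
    - [0.028, 0.002, 0.0395]
    - [0.028, 0.002, 0.0395]
    - [0.031, 0.0021, 0.0375]
    - [0.031, 0.0021, 0.0375]
  angular:
    - [0, 0, 0]
    - [0, 0, 0]
    - [0, 0, 0]
    - [0, 0, 0]
    - [0, 0, 0]
    - [0, 0, 0]
    - [0, 0, 0]
    - [0, 0, 0]
  hand: [1, 1, 1, 1, 1, 1, 1, 1]

```text
time: 8.15
position: [0.5005, 0.0891, 0.0813]
ee_rot: [179.9, 0.3, 3.9]
contact_force: [-7.3, 1.6, 5.8]
grip_width: 0.999
finger_force: 4.5
```

Request:
apply_moves:
  dp:
    - [0.0325, 0.0022, 0.037]
    - [0.0325, 0.0022, 0.037]
    - [0.035, 0.0024, 0.0345]
    - [0.035, 0.0024, 0.0345]
    - [0.037, 0.0026, 0.0315]
    - [0.037, 0.0026, 0.0315]
    - [0.039, 0.0027, 0.029]
    - [0.039, 0.0027, 0.029]
  angular:
    - [0, 0, 0]
    - [0, 0, 0]
    - [0, 0, 0]
    - [0, 0, 0]
    - [0, 0, 0]
    - [0, 0, 0]
    - [0, 0, 0]
    - [0, 0, 0]
  hand: [1, 1, 1, 1, 1, 1, 1, 1]

```text
time: 9.15
position: [0.5196, 0.0906, 0.098]
ee_rot: [180.0, 0.0, 3.9]
contact_force: [-4.0, -0.7, 5.2]
grip_width: 1.0
finger_force: 3.4
```

Request:
apply_moves:
  dp:
    - [0.042, 0.0029, 0.025]
    - [0.042, 0.0029, 0.025]
    - [0.0435, 0.003, 0.022]
    - [0.0435, 0.003, 0.022]
    - [0.045, 0.0031, 0.0185]
    - [0.045, 0.0031, 0.0185]
    - [0.046, 0.0032, 0.0155]
    - [0.046, 0.0032, 0.0155]
  angular:
    - [0, 0, 0]
    - [0, 0, 0]
    - [0, 0, 0]
    - [0, 0, 0]
    - [0, 0, 0]
    - [0, 0, 0]
    - [0, 0, 0]
    - [0, 0, 0]
  hand: [1, 1, 1, 1, 1, 1, 1, 1]

```text
time: 10.15
position: [0.5421, 0.0922, 0.1083]
ee_rot: [180.0, -0.1, 4.0]
contact_force: [-1.9, -1.7, 5.2]
grip_width: 1.0
finger_force: 2.6
```

Run:
```python
from h import *
from bench import vision,status
s=status.read_state();print(nt(s["position"]),s["position"],s["contact_force"])
c=vision.camera("scene"); cv2.imwrite("pics/s5.png",cv2.resize(c["img"][150:290,250:400],None,fx=4,fy=4,interpolation=2)[:,:,::-1])
```

```text
[[-30.8   5.3]] [0.54213846 0.09219479 0.10826158] [-1.93808419 -1.67250808  5.20146064]
```

View pics/s5.png

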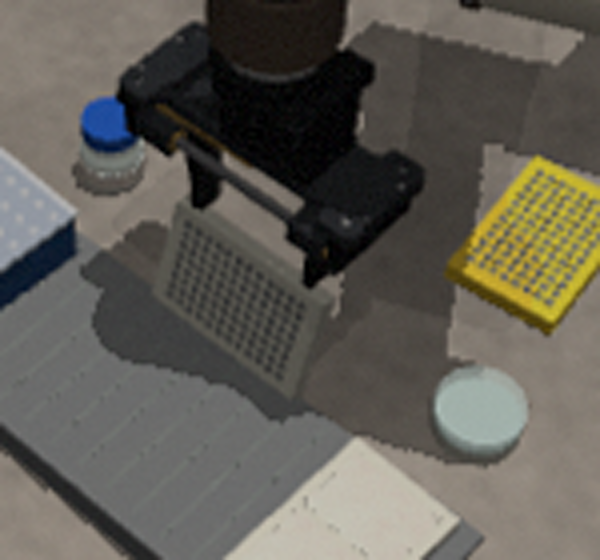

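The plate stands at about 73° (top edge (180,205)–(330,300) at the fingertips, foot (157,295)–(292,392) along the board edge), with a steady force. I continue toward upright.

Request:
apply_moves:
  dp:
    - [0.047, 0.0032, 0.012]
    - [0.047, 0.0032, 0.012]
    - [0.048, 0.0033, 0.009]
    - [0.048, 0.0033, 0.009]
    - [0.0485, 0.0033, 0.0065]
    - [0.0485, 0.0033, 0.0065]
    - [0.0485, 0.0033, 0.004]
    - [0.0485, 0.0033, 0.004]
  angular:
    - [0, 0, 0]
    - [0, 0, 0]
    - [0, 0, 0]
    - [0, 0, 0]
    - [0, 0, 0]
    - [0, 0, 0]
    - [0, 0, 0]
    - [0, 0, 0]
  hand: [1, 1, 1, 1, 1, 1, 1, 1]

```text
time: 11.2
position: [0.5654, 0.0937, 0.1118]
ee_rot: [180.0, -0.2, 4.0]
contact_force: [-1.1, -3.5, 5.4]
grip_width: 1.001
finger_force: 2.6
```

Request:
apply_moves:
  dp:
    - [0.045, 0.0031, 0.006]
    - [0.045, 0.0031, 0.006]
    - [0.045, 0.0031, 0.006]
    - [0.045, 0.0031, 0.003]
  angular:
    - [0, 0, 0]
    - [0, 0, 0]
    - [0, 0, 0]
    - [0, 0, 0]
  hand: [1, 1, 1, 1]

```text
time: 11.7
position: [0.5756, 0.0945, 0.1126]
ee_rot: [180.0, -0.1, 4.0]
contact_force: [0.6, -2.5, 5.5]
grip_width: 0.998
finger_force: 2.6
```

Request:
apply_moves:
  dp:
    - [0.045, 0.0031, 0.005]
    - [0.045, 0.0031, 0.005]
    - [0.045, 0.0031, 0.004]
    - [0.045, 0.0031, 0.002]
  angular:
    - [0, 0, 0]
    - [0, 0, 0]
    - [0, 0, 0]
    - [0, 0, 0]
  hand: [1, 1, 1, 1]

```text
time: 12.2
position: [0.5857, 0.0955, 0.1127]
ee_rot: [-180.0, 0.0, 3.9]
contact_force: [-0.3, -3.1, 2.2]
grip_width: 0.998
finger_force: 1.4
```

Run:
```python
from h import *
from bench import vision,status
s=status.read_state();print(nt(s["position"]),s["position"],s["contact_force"])
c=vision.camera("scene"); cv2.imwrite("pics/s6.png",cv2.resize(c["img"][150:290,250:400],None,fx=4,fy=4,interpolation=2)[:,:,::-1])
```

```text
[[12.9  5.6]] [0.58572403 0.09550355 0.112686  ] [-0.28599004 -3.09353093  2.22852803]
```

View pics/s6.png

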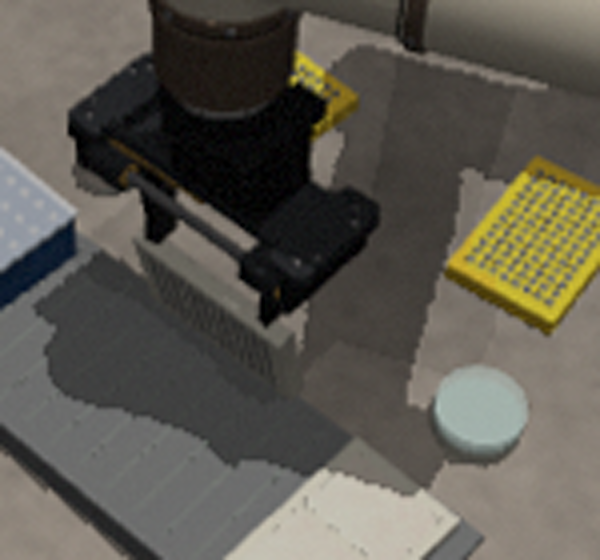

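The plate is past upright: top edge (135,240)–(300,338), end face on the right from about (300,338) down to (297,388). I'll intersect those rays with the plate's end plane to get the lean.

Run:
```python
from h import *
from bench import vision
c=vision.camera("scene"); o=c["T"][:3,3]*1000
for T0 in (68,72):
  for cr in((300,338),(277,325),(297,388),(272,378)):
    px=(np.array(cr)+.5)/4-.5+[250,150]
    P=cast(c,px,0)[0]*1000; d=P-o; k=(T0-((o[:2]-M)@TT))/(d[:2]@TT); X=o+k*d; print(T0,cr,nt(X[:2]/1000)[0],X[2].round(1))
g=c["img"].mean(2).astype(int); print(g[228:252,310:332])
```

```text
68 (300, 338) [ 1.7 68. ] 69.3
68 (277, 325) [27.4 68. ] 110.2
68 (297, 388) [-0.7 68. ] 8.5
68 (272, 378) [28.1 68. ] 52.0
72 (300, 338) [ 7.3 72. ] 79.0
72 (277, 325) [32.8 72. ] 119.4
72 (297, 388) [ 5. 72.] 18.9
72 (272, 378) [33.4 72. ] 61.9
[[100 101 102  98  72   0   2   6   0  23  51  19  50 109 124 119  98  64
   64  67  67  67]
 [ 97 104 103  96  55   0   0   1  16  64 113 107 109 123 118 122 116  65
   66  66  67  68]
 [ 75  90 103 102  84  39   0  21  70  90 122 127 122 120 118 115  84  66
   67  68  67  67]
 [ 48  71  90 106 102  84  26  72 100  99 107 114 118 120 120 113  62  64
   67  66  67  65]
 [ 46  56  69  84  99 103  89  98 102 100 100 102 107 117 119 113  62  66
   64  67  65  66]
 [ 51  46  49  58  76  92 104 103 101 100 101 100  92  95 122 113  61  65
   66  67  67  67]
 [ 54  47  52  43  60  67  88 101 103 102 100  92  69  77 125 112  64  63
   65  65  66  65]
 [ 58  46  54  42  50  50  59  87  98 105  97  75  60  71 107  81  62  63
   63  65  64  65]
 [ 54  41  48  48  48  53  48  66  76  88  81  66  64  71 100 103  61  64
   64  65  64  64]
 [ 54  47  50  5
[... 679 characters left out ...]
1  65  69  67  67  69  82  79
   81  78  78  76]
 [ 56  57  57  55  56  56  55  47  48  63  63  64  70  67  67  68  77  80
   80  77  77  76]
 [ 55  54  53  55  55  56  57  56  53  57  62  62  68  70  68  66  75  79
   76  76  78  79]
 [ 55  54  56  55  55  56  56  55  55  59  63  64  69  66  68  69  76  78
   79  78  80  79]
 [ 61  56  55  55  58  55  53  54  55  58  59  61  66  69  68  76  77  78
   79  77  78  79]
 [ 65  62  59  57  59  55  56  54  58  60  53  59  64  64  68  72  80  80
   79  77  79  79]
 [ 64  64  65  61  55  56  56  61  63  64  62  61  65  62  63  65  70  77
   78  78  76  76]
 [ 66  67  64  63  62  61  59  67  64  63  64  65  64  66  64  63  63  70
   74  75  77  75]]
```

Run:
```python
from h import *
c=dict(np.load("scene0.npz"))
for phi in(0,5,10,14):
    p=np.radians(phi)
    L=[]
    for a,b in((0,0),(-14.4,0),(0,85.5),(-14.4,85.5)):
        n=7.4+a*np.cos(p)+b*np.sin(p); z=7-a*np.sin(p)+b*np.cos(p)
        for t in(70,): L.append(np.r_[M+n*N+t*TT,z]/1000)
    print(phi,"footfront,footback,topfront,topback",proj(c,L).round(1).tolist())
```

```text
0 footfront,footback,topfront,topback [[322.5, 249.2], [325.9, 245.9], [324.3, 230.6], [328.0, 227.3]]
5 footfront,footback,topfront,topback [[322.5, 249.2], [325.9, 245.7], [322.4, 232.5], [326.1, 228.8]]
10 footfront,footback,topfront,topback [[322.5, 249.2], [325.9, 245.4], [320.5, 234.5], [324.2, 230.5]]
14 footfront,footback,topfront,topback [[322.5, 249.2], [325.9, 245.3], [318.9, 236.1], [322.6, 232.0]]
```

The plate leans only about 5° past upright because the tips slid forward over its top face. Continuing forward with light downward pressure moves the load ahead of the pivot, so both friction and weight tip it on.

Request:
apply_moves:
  dp:
    - [0.025, 0.0017, -0.005]
    - [0.025, 0.0017, -0.005]
    - [0.025, 0.0017, -0.005]
    - [0.025, 0.0017, -0.004]
  angular:
    - [0, 0, 0]
    - [0, 0, 0]
    - [0, 0, 0]
    - [0, 0, 0]
  hand: [1, 1, 1, 1]

```text
time: 12.8
position: [0.592, 0.096, 0.112]
ee_rot: [-180.0, -0.0, 3.9]
contact_force: [0.7, -1.7, 4.7]
grip_width: 0.999
finger_force: 2.1
```

```bash
cat > chk.py <<'E'
from h import *
from bench import vision,status
s=status.read_state();print(nt(s["position"]),s["position"].round(4),s["contact_force"].round(1))
c=vision.camera("scene"); g=c["img"].mean(2).astype(int)
for r in range(224,256,2): print(r,g[r,306:334])
E
python3 chk.py
```

```text
[[19.1  5.7]] [0.592 0.096 0.112] [ 0.7 -1.7  4.7]
224 [101 102 107 115 118  96  47   5  16  13  16  41  12   6   7   5   5   3
   1   6  10  37  60  68  69  67  67  66]
226 [ 99 100 102 102 104 114 110  26   4   7  14  16  10   4  10  10   0   2
  15  53  57  67  65  65  66  67  67  65]
228 [109 111 110 100 100 101  99  28   5   2  10   5  21  18   2   1  29  86
 116 116  61  65  67  67  66  69  65  67]
230 [ 71  92 102  99 101 103  95   5   7   1   0  21  59  77  65 115 125 120
 116  83  66  66  66  67  66  66  65  67]
232 [ 41  49  61  72  98 104 103  81   0  21  72  95 111 119 125 123 120 121
 113  63  66  66  67  68  67  68  63  64]
234 [ 47  53  51  44  52  65  86  96  98  97 104 101 100  98 103 103 122 122
 113  60  63  66  64  67  67  64  67  65]
236 [ 47  48  44  46  47  51  44  54  71  93 104 103 102  98  77  62  83 116
  83  65  63  66  63  65  64  65  66  65]
238 [56 52 54 52 52 42 48 42 48 47 63 76 88 67 63 64 71 95 62 64 66 66 65 65
 67 75 77 75]
240 [57 55 55 54 44 44 41 45 51 51 56 60 60 65 65 63 64 64 66 68 66 67 75 75
 77 78 77 78]
242 [56 55 59 54 55 59 53 48 44 52 40 54 64 63 66 67 68 69 68 69 69 76 80 82
 77 78 78 77]
244 [58 58 54 56 56 55 54 56 54 49 54 49 62 62 66 71 70 66 66 74 80 80 78 80
 78 77 75 76]
246 [56 55 55 55 53 55 56 54 54 54 58 55 50 63 60 66 66 67 67 66 76 77 79 76
 79 76 77 76]
248 [63 61 62 55 55 55 53 55 56 55 54 56 55 57 57 64 68 68 68 77 79 79 77 79
 77 79 77 76]
250 [65 64 64 64 62 63 57 54 56 56 58 62 60 61 61 61 63 62 64 66 68 75 78 76
 76 76 76 76]
252 [64 65 62 63 66 65 60 60 56 62 65 66 65 65 63 67 66 64 62 64 60 62 68 71
 77 77 77 76]
254 [65 64 67 61 65 65 62 64 65 64 63 64 64 63 68 64 65 64 64 61 64 64 66 62
 66 67 74 78]
```

The top corner moved about 1.5 px, so the lean is now about 8–9°. Continuing.

Request:
apply_moves:
  dp:
    - [0.03, 0.002, -0.004]
    - [0.03, 0.002, -0.005]
    - [0.03, 0.002, -0.005]
    - [0.03, 0.002, -0.005]
    - [0.03, 0.002, -0.006]
  angular:
    - [0, 0, 0]
    - [0, 0, 0]
    - [0, 0, 0]
    - [0, 0, 0]
    - [0, 0, 0]
  hand: [1, 1, 1, 1, 1]

```text
time: 13.48
position: [0.6009, 0.0965, 0.1103]
ee_rot: [-180.0, -0.0, 3.9]
contact_force: [1.9, -1.1, 3.6]
grip_width: 1.0
finger_force: 2.1
```

```bash
python3 chk.py
```

```text
[[28.1  5.6]] [0.6009 0.0965 0.1103] [ 1.9 -1.1  3.6]
224 [45  4 11 15 13 15 14 20 16 16  4 12 13 19 22 24 25 11  5  2  3 28 59 70
 67 66 64 68]
226 [111 102  65  26   7   8  14  12  22  41   3   1  12   6   9   8   5   6
   4  36  60  66  65  66  66  64  66  65]
228 [100 103 112 117  97   3  13  13  20  24   3   3   3  12   3   2  14  55
  62  68  66  67  63  67  64  65  64  65]
230 [ 98  96  99 100  75   9   6   6   5   5   7   0   1   5  16  68 116 118
  62  67  63  68  65  66  67  65  67  66]
232 [100 100  99  96  72   4   2   7   0   7  23   0  30  88 116 127 123 116
  63  68  66  67  66  67  66  65  64  63]
234 [ 85  96 102 100  88  36   0   9  54  96 116 113 122 120 121 121 114  61
  63  64  66  65  65  64  66  67  67  64]
236 [ 44  44  65  88 103 102  86  93 102 100 101 101 105 119 119 121 114  63
  66  64  65  66  64  65  65  65  68  66]
238 [ 51  44  40  46  52  68  91 103  99  99 102  98  77  68  96 118  62  66
  65  64  65  67  66  66  67  66  65  66]
240 [57 55 54 54 47 44 41 64 83 96 93 68 64 64 64 71 64 68 66 66 65 64 66 75
 78 76 78 75]
242 [55 57 59 55 56 53 46 38 41 56 62 66 64 66 65 68 66 69 72 67 70 78 79 80
 78 80 77 76]
244 [56 58 52 55 55 56 56 56 55 51 49 57 67 69 68 67 67 67 69 79 81 80 80 80
 80 76 77 75]
246 [55 57 57 56 56 55 54 55 55 57 56 49 55 61 69 67 69 67 67 68 75 77 79 76
 78 78 79 78]
248 [55 54 57 55 58 56 56 56 57 58 56 54 55 57 61 63 68 67 67 76 77 78 79 78
 79 77 78 78]
250 [53 57 54 56 57 56 57 56 57 55 56 57 57 54 53 63 60 65 63 65 69 78 78 76
 76 75 76 76]
252 [64 62 53 55 56 56 55 54 53 56 63 63 63 63 65 65 66 65 62 65 66 63 66 71
 76 76 75 75]
254 [66 65 67 61 60 56 59 53 63 64 63 65 65 65 65 67 64 63 61 64 62 64 63 64
 65 68 73 77]
```

Request:
apply_moves:
  dp:
    - [0.04, 0.0028, -0.006]
    - [0.04, 0.0028, -0.007]
    - [0.04, 0.0028, -0.008]
    - [0.04, 0.0028, -0.009]
    - [0.04, 0.0028, -0.01]
  angular:
    - [0, 0, 0]
    - [0, 0, 0]
    - [0, 0, 0]
    - [0, 0, 0]
    - [0, 0, 0]
  hand: [1, 1, 1, 1, 1]

```text
time: 14.15
position: [0.612, 0.0975, 0.107]
ee_rot: [-180.0, 0.1, 3.9]
contact_force: [0.2, -0.1, -0.4]
grip_width: 1.002
finger_force: 0.0
```

```bash
python3 chk.py
```

```text
[[39.2  5.8]] [0.612  0.0975 0.107 ] [ 0.2 -0.1 -0.4]
224 [23 22 21 14 18 30 40 40 37 37 42 40 19 20 23 21 20 17 11  9  3 10 36 62
 68 67 66 65]
226 [21 22 24 16 16 10  9 19 36 45 35 39 38 37 22 12 12  5  0  7 35 60 67 63
 66 68 67 64]
228 [12 10 10 17 20 15 15  4  3 13 13 26 21 10 11 10  7  9 37 65 69 66 66 65
 68 66 65 67]
230 [22  6 16 16 18 23 30 12  5  8 10 11  7  2  3  6 38 62 68 64 68 66 66 67
 65 67 65 66]
232 [126 104   0   7  14  18   8   5   2   4   7   5   0  29  91 115  65  66
  67  67  66  66  66  65  67  66  66  64]
234 [ 93  65  11   2   7   2   9   1   6   0   9  51 110 125 117  83  64  63
  67  67  66  63  64  68  66  64  65  64]
236 [ 74  52   5   9   0   1   4  24  14  63 111 124 122 121 114  81  64  66
  65  66  66  66  65  62  65  64  68  65]
238 [ 92  81  44   2  28  71  96 100 121 124 123 122 121 118  82  64  65  65
  65  66  68  64  66  67  65  65  67  65]
240 [ 95  96  96  84  76  73  71  70  69  75  90  97 125 113  63  65  68  64
  65  64  65  64  65  66  65  65  68  66]
242 [94 94 95 95 93 93 88 74 70 68 72 67 74 89 70 70 68 67 68 69 72 80 78 76
 68 68 66 67]
244 [85 98 94 95 94 94 95 81 65 64 65 65 66 67 75 74 77 74 72 79 80 81 80 79
 79 77 76 70]
246 [54 58 75 93 98 93 76 61 65 65 65 64 65 68 68 67 69 67 69 75 76 78 80 78
 78 78 77 76]
248 [56 53 55 55 62 63 61 62 63 63 66 67 70 67 67 68 68 66 69 80 79 78 78 80
 78 78 78 77]
250 [57 56 55 56 55 56 58 59 57 55 56 57 57 58 59 59 63 62 63 64 70 76 78 75
 76 77 77 77]
252 [54 55 54 57 59 57 55 54 56 54 54 55 63 65 64 67 65 65 63 65 64 65 63 71
 77 77 76 77]
254 [54 55 57 52 54 55 52 57 62 62 64 65 63 64 65 65 64 65 63 63 64 65 65 65
 64 69 74 77]
```

Contact is released and the plate is falling forward. I raise the fingers clear and let it settle.

Request:
apply_moves:
  dp:
    - [0, 0, 0.2]
    - [0, 0, 0.3]
    - [-0.2, 0, 0.4]
    - [-0.5, 0, 0.4]
    - [-0.7, 0, 0.4]
    - [-0.7, 0, 0.3]
    - [-0.7, 0, 0]
    - [0, 0, 0]
    - [0, 0, 0]
    - [0, 0, 0]
  angular:
    - [0, 0, 0]
    - [0, 0, 0]
    - [0, 0, 0]
    - [0, 0, 0]
    - [0, 0, 0]
    - [0, 0, 0]
    - [0, 0, 0]
    - [0, 0, 0]
    - [0, 0, 0]
    - [0, 0, 0]
  hand: [1, 1, 1, 1, 1, 1, 1, 1, 1, 1]

```text
time: 15.45
position: [0.4455, 0.0975, 0.2279]
ee_rot: [180.0, -0.0, 3.9]
contact_force: [-0.5, -0.9, 0.1]
grip_width: 0.998
finger_force: 0.0
```

Run:
```python
from h import *
from bench import vision,status
s=status.read_state();print(s["position"].round(3),s["contact_force"].round(1))
for n in("top","scene"):
    c=vision.camera(n); o=dict(np.load(n+"0.npz")); im=c["img"].astype(int)
    cen=np.r_[M+50*N+4*TT,21]/1000; sd=proj(c,cen)[0]
    m=(im.min(2)>110)&(im.max(2)-im.min(2)<50)
    b=blob(m,sd); w=cast(c,b[:,0],.0214); r=cv2.minAreaRect(np.float32(nt(w))); print(n,"plate rect n,t",r)
    for nm,pt in(("jar",[524,-76,60]),("dish",[497,253,28]),("dry",[633,258,21]),("tip",[654,-70,56]),("yel1",[385,-58,14]),("yel2",[347,187,14])):
        u,v=proj(c,np.array(pt)/1000)[0].astype(int); A=o["img"][v-14:v+14,u-14:u+14]; B=c["img"][v-20:v+20,u-20:u+20]
        rr=cv2.matchTemplate(B,A,cv2.TM_CCOEFF_NORMED); _,k,_,l=cv2.minMaxLoc(rr); print(n,nm,round(k,3),(l[0]-6,l[1]-6))
```

```text
[0.445 0.098 0.228] [-0.5 -0.9  0.1]
top plate rect n,t ((35.24017333984375, -108.09014892578125), (1630.8052978515625, 1139.8704833984375), 86.97940063476562)
top jar 1.0 (0, 0)
top dish 0.391 (-4, 6)
top dry 0.561 (0, -3)
top tip 0.982 (0, 0)
top yel1 0.959 (0, 0)
top yel2 0.456 (0, 0)
scene plate rect n,t ((-328.44622802734375, -90.8330078125), (1640.3294677734375, 1255.51513671875), 20.319400787353516)
scene jar 0.998 (0, 0)
scene dish 0.915 (0, 0)
scene dry 0.995 (0, 0)
scene tip 0.998 (0, 0)
scene yel1 0.986 (0, 0)
scene yel2 0.603 (0, 0)
```

Nothing else moved (the top view is partly occluded by the arm). I'll move the arm aside and measure the plate.

Request:
apply_moves:
  dp:
    - [0, 0.6, 0.2]
    - [0, 0.8, 0.2]
    - [-0.2, 0.8, 0]
    - [-0.3, 0.8, 0]
    - [-0.3, 0.8, 0]
    - [-0.3, 0.8, 0]
    - [-0.3, 0.8, 0]
    - [-0.3, 0.8, 0]
    - [-0.3, 0.6, 0]
    - [0, 0, 0]
  angular:
    - [0, 0, 0]
    - [0, 0, 0]
    - [0, 0, 0]
    - [0, 0, 0]
    - [0, 0, 0]
    - [0, 0, 0]
    - [0, 0, 0]
    - [0, 0, 0]
    - [0, 0, 0]
    - [0, 0, 0]
  hand: [1, 1, 1, 1, 1, 1, 1, 1, 1, 1]

```text
time: 16.8
position: [0.3237, 0.5077, 0.2503]
ee_rot: [179.9, 0.0, 4.1]
contact_force: [0.4, -1.3, 0.2]
grip_width: 1.0
finger_force: 0.0
```

Run:
```python
from h import *
from bench import vision,status
s=status.read_state();print(s["position"].round(3),s["time"])
for n in("top","scene"):
    c=vision.camera(n); o=dict(np.load(n+"0.npz")); im=c["img"].astype(int)
    sd=proj(c,np.r_[M+50*N+4*TT,21]/1000)[0]; g=im.min(2); print(sd, g[int(sd[1])-3:int(sd[1])+4:3,int(sd[0])-40:int(sd[0])+40:2])
    b=blob((g>150)&(im.max(2)-g<50),sd); w=cast(c,b[:,0],.0214); r=cv2.minAreaRect(np.float32(nt(w))); print(n,"plate n,t",np.round(r[0],1),np.round(r[1],1),r[2], "std inside",im[int(sd[1])-6:int(sd[1])+7,int(sd[0])-10:int(sd[0])+11].mean(2).std())
    for nm,pt in(("jar",[524,-76,60]),("dish",[497,253,28]),("dry",[633,258,21]),("tip",[654,-70,56]),("yel1",[385,-58,14]),("yel2",[347,187,14]),("reag",[430,430,110])):
        u,v=proj(c,np.array(pt)/1000)[0].astype(int); A=o["img"][v-14:v+14,u-14:u+14]; B=c["img"][v-20:v+20,u-20:u+20]
        _,k,_,l=cv2.minMaxLoc(cv2.matchTemplate(B,A,cv2.TM_CCOEFF_NORMED)); print(nm,round(k,3),(l[0]-6,l[1]-6),end="; ")
    print()
```

```text
[0.324 0.508 0.25 ] 16.8
[240.44130052 185.29603766] [[114 114 114 114 112 113 114 124 188 192 195 196 196 196 197 198 200 200
  200 191 193 196 196 196 196 197 199 199 200 201 193 190 116 114 114 114
  114 114 114 115]
 [114 114 113 114 114 115 113 125 187 192 196 196 197 197 199 200 199 198
  199 196 193 195 196 199 198 200 198 199 199 199 184 191  94 114 114 115
  115 115 113 115]
 [114 114 116 114 115 115 114 125 188 191 193 196 198 199 196 196 198 196
  198 197 192 194 196 197 199 195 195 195 198 199 196 192 109 115 115 116
  116 115 114 115]]
top plate n,t [52.4  7.7] [ 86.1 128.5] 0.1776580512523651 std inside 1.2565947576252223
jar 1.0 (0, 0); dish 1.0 (0, 0); dry 0.924 (0, 0); tip 0.982 (0, 0); yel1 0.999 (0, 0); yel2 0.999 (0, 0); reag 0.972 (0, 0); 
[293.63328601 242.00916217] [[100 101 101 100 103 101 103 160 163 165 169 164 166 168 165 166 164 163
  163 166 164 162 161 163 164 162 162 164 162 144 108 109 112 112 111 110
  113 111 110 111]
 [102  99 104 102 101 101  94  85 153 162 164 164 166 164 165 165 165 163
  164 164 164 163 165 166 164 165 166 164 163 163 163 146 112 113 115 117
  114 115 116 114]
 [101  90 101 101  99 100 101  89  58  90 168 163 157 166 164 165 163 165
  160 162 164 167 166 165 165 164 163 164 165 163 163 163 164 146 114 117
  116 115 114 110]]
scene plate n,t [54.1  7.3] [ 83.2 126.4] 0.0 std inside 3.3707441009590484
jar 0.998 (0, 0); dish 0.998 (0, 0); dry 0.994 (0, 0); tip 0.998 (0, 0); yel1 0.998 (0, 0); yel2 0.998 (0, 0); reag 0.867 (0, 0);
```

The plate lies flat and square on the board: 86 x 128 mm at the right height, plain underside up (so wells down), 9–95 mm past the edge. Nothing else has moved.

```bash
python3 -c "
from bench import workorder; print(workorder.finish_job())"
```

```text
the job is handed in; nothing more can be done
None
```

The microplate was pushed square against the board's front edge and tipped over that edge. It now lies flat on the board, wells down, with no movement seen in the objects I checked (the beaker was not checked), and the job is handed in.

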